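# Set, lock and use the fence stop of a frame-strip trimming jig

## Robot

A 7-joint arm with a two-finger parallel gripper is mounted at the origin on a cart in front of the work surface, level with it; the furniture and walls round the work are solid. World frame = base frame: x ahead of the robot, y to its left, z up, the work surface at z = 0. Lengths are in m, angles in degrees, forces in N, time in s.
With the tool pointing down it reaches from about 0.35 to 0.9 m from the base axis. Payload 19.9 kg.
Tool frame: the origin (TCP) lies on the mounting face of the last link; the fingertips stand 199 mm ahead of it and the grasp point (between the pads) lies 180 mm ahead of it; z points along the fingers, y is the direction in which the jaws open and shut (so a half turn about z gives the same grasp; the last joint's range is limited). The gripper opens to 94 mm and grips with 3 to 60 N. Pads are 16 mm wide; open, the fingers measure 119 mm over their backs; the gripper's body (75 mm by 177 mm) begins 78 mm behind the grasp point.
Start: joints at [73.425, 23.915, -0.59, 92.452, 0.269, 63.638, -3.037], TCP at [0.153, -0.606, 0.405] pointing down, gripper open.
Joint ranges: [-161.28, 161.28], [-22.2, 115.67], [-73.04, 71.86], [3.21, 147.25], [-68.34, 248.33], [10.77, 114.83], [-161.83, 161.83]. Speed limits (degrees/s): [108.29, 108.29, 136.94, 136.94, 172.46, 172.46, 172.46].

## Interface

Orientations are given as a 3x3 rotation matrix whose columns are the frame's x, y, z axes.
In Python, from bench import observe, cams, ticket gives the robot as it stands. The module is installed in compiled form; this text tells all that it offers.
- The arm moves only by the tool send_rows, never from a script. Its argument "commands" is one flat list of numbers, 7 for each row, row after row: the shift along the tool's x, y, z each as a share of 100 mm, from -1 to 1, then the turn, a rotation vector about the tool's x, y, z each as a share of 2 rad, from -1 to 1, then the closure, from 0 (fully open) to 1 (shut). A call has 1 to 8 rows; each row is the pose to reach, as a shift and turn from the pose measured when the call began, along the tool's axes at that moment; what a row does not reach only later rows make up. A row lasts 1/8 s, in which the tool goes at most 62.5 mm and 10.7 degrees, less where a joint would pass 70% of its speed; a pose out of reach is approached as far as the arm can. A call with a number of a shift or a turn outside -1 to 1 is refused whole. A call with a gripper value outside its range is refused whole. The fingers move at their own pace and stop on an object; "squeeze" is the grip in N (left out, the last holds). Time passes only in rows, so rows that repeat a pose let the fingers close. It gives the time, the measured TCP pose, the force and the opening at its end, in the units of the state.
- observe(): the state, without advancing time (a new reading comes with each control period).
- cams.camera(name): name is "scene" or "side" or "wrist"; returns the picture (420x560x3 uint8, red, green, blue); there is no depth.
- cams.calibration(name): a dict with "mtx" (3x3 intrinsics, pixels), "view" (4x4, takes a point from world to camera coordinates); the wrist camera has in their place "T_tool_cam" (4x4, takes a point from camera to tool coordinates, whose origin is the TCP and whose axes are the flange's). Camera axes: x right, y up, looking along -z (the intrinsics and any distortion apply to the point x, -y, -z); pixel columns grow to the right and rows downward; lengths in m; the calibration is good to about 2 mm. A picture is of the moment at which its call begins: read the wrist's pose just before it. calibration takes no time and is no camera call.
- ticket.job_done(): hands the job in, once; it reports no verdict.
The state is a dict: "clock": time; "joints": joint angles; "dq": joint speeds; "joint_efforts": joint torques, N m; "tcp_pos": TCP position; "tool_rot": TCP orientation; "ft_force": force on the tool from outside, world axes, zero at the start; "moment": the same for the moment, N m; "opening": opening from 0.0 (shut) to 1.0 (fully open).
Only numpy, scipy, OpenCV 4.12 (cv2) and the standard library are available. Lean on these libraries where they do the work, as an engineer would, in place of code of your own. Each camera call takes 0.05 s, during which the arm holds its last target. There are 200 camera calls.

## Task

Set up the trimming jig on the desk for the next picture-frame strip: loosen the lock ring under the setting knob by turning it anticlockwise about 50 degrees, turn the knob until its pointed nose points at the brass arrow on the dial, and then turn the lock ring clockwise until it is tight, its lug hard against the small post. With the stop locked, push the free end of the pivoted wooden fence in until the fence rests against the ball of the stop rod, let go, and leave the knob setting and the other things on the desk as they are.

Things in the scene. Friction and masses are not known exactly. Their poses are not given: they have to be found in the camera images.
- jig: Trimming jig fixed to the desk: plywood board 180 x 225 mm, top 19 mm above the desk, with a grey drum head 128 mm across whose dial slopes 27 degrees, facing up and toward the robot. Origin on the desk (z = 0) below the dial centre; x to the up-slope (far) side, y to the fence side (left), z up. Highest point 135 mm. Left of it on the desk lie a cable and pencils up to 12 mm high.
- dial_centre (a point): Centre of the dial's flat face (124 mm across). z: common axis of knob, ring and arrow, out of the face, 27 degrees from vertical toward the robot; x up-slope, y left. Dial angles are from this x, positive anticlockwise seen facing the dial; heights 'over the face' are along z. The lug's stop post (7 mm thick, 18 mm tall) stands at 139 degrees, 56 mm from the axis.
- setting_knob (a joint): Dial angle (rad) of the black knob's nose, -1.3 to 1.3. Starts 0.55 to 1.45 rad clockwise of the arrow. Friction 0.25 N m; stays put. Bar grip 15 mm wide, 42 mm long, 25 to 47 mm over the face, pointed at the nose end, on a skirt 46 mm across (21 to 25 mm). Drives the stop rod out 8 mm per rad. The tight ring does not brake it: do not knock it; over 25 N on the rod drives it back.
- knob_grip (a point): On the dial axis, 36 mm over the face, amid the knob's bar grip (11 mm below its top); x along the bar toward the nose, z out of the face.
- knob_nose (a point): Tip of the knob's nose, 22 mm from the axis, 47 mm over the face; x from the axis toward the nose.
- marker (a joint): Angle (rad) of the brass arrow on the same dial scale: the setting wanted. It differs from start to start and is not to be changed.
- marker_tip (a point): Tip of the flat brass arrow lying on the dial, 38 mm from the axis, pointing at the axis; x points outward from the axis along the arrow. The arrow is 3 mm thick and cannot be touched.
- lock_ring (a joint): Turn (rad) of the steel lock ring: 0 = tight (lug at the post), positive = loosened anticlockwise, to 1.1 at its other end. Starts tight. Friction 0.2 N m. Knurled, 62 mm in diameter, about the dial axis, 1 to 20 mm over the face, under the knob and wider than it: a gripper can reach down past the knob on both sides and grip it across.
- lug_tip (a point): Outer end of the ring's lug, 60 mm from the axis, 9 mm over the face. The lug is a radial block 12 mm wide, 2 to 16 mm over the face. Its dial angle is 150 degrees plus the ring's turn.
- stop_tip (a point): Centre of the 16 mm steel ball at the end of the stop rod, which sticks out of the head's left side 37 mm above the desk.
- fence (a joint): Swing (rad) of the wooden fence about its pin: 0 = parallel to the jig's x axis, positive = free end swung out to the left, away from the stop; range -0.25 to 0.85. It meets the ball somewhere near 0 (within 0.1), depending on the knob. Friction 0.08 N m, stays where it is left.
- fence_pin (a point): Fence pin (far end), on the bar's middle line, 37 mm over the desk. At swing 0 the axes are the jig's; the bar runs along -x, its -y side faces the ball. Light wooden bar 200 x 22 mm, 22 to 52 mm over the desk, 185 mm of it on the free side. It rests on the ball when the ball's centre is 19 mm from its middle line.
- fence_end (a point): Middle of the free end face of the fence, 37 mm above the desk; same axes as fence_pin.
- tape_roll: Bystander: roll of masking tape, 96 mm across, 30 mm high, origin under its centre.
- flat_tin: Bystander: flat grey tin 65 x 96 x 19 mm, origin under its centre.
- ink_bottle: Bystander: ink bottle 46 x 45 x 88 mm, origin under its centre.
- mug: Bystander: enamel mug 117 x 89 x 85 mm, origin under its centre.
- pouch: Bystander: black zip pouch 66 x 134 x 29 mm, origin under its centre.
- medium_bottle: Bystander: small white-capped bottle, 47 mm across, 95 mm high, origin under its centre.

How it is judged:
By the outcome, as a careful person would: the job done as asked, in the order asked, and still so for the second after the job is handed in, with the robot touching nothing.
It also fails if it takes over 72 s, if anything falls off the work surface, if the arm or the gripper's body presses on something with over 40 N, if the wrist force passes 120 N, or if a joint passes its speed limit or range.

## Working session

There is one attempt and no reset: what is moved stays moved. The work goes in short steps, Python scripts to look and compute and a tool call to move; the robot and the scene stay as the last step left them, time stands still between calls to the robot, and variables do not carry over. Pictures are saved under pics/ and viewed, about 8 in all and at most 12, crops included, and the job is handed in when it is done.

Besides the shell and the picture viewer there is one more tool, called after "Call:" by a JSON object that holds its "name" and its "arguments". send_rows: Moves the arm, as the interface text tells. Its arguments: {"type":"object","properties":{"commands":{"type":"array","items":{"type":"number","minimum":-1,"maximum":1}},"squeeze":{"type":"number"}},"required":["commands"]}

```bash
mkdir -p pics; python3 - <<'E'
from bench import observe,cams
import cv2,numpy as np
s=observe();print({k:np.round(v,3).tolist() for k,v in s.items()})
ims=[]
for n in ("scene","side"):
    im=cams.camera(n);cv2.imwrite(f"pics/{n}0.png",im[:,:,::-1])
    c=cams.calibration(n);print(n,{k:np.round(v,4).tolist() if hasattr(v,'__len__') else v for k,v in c.items()})
print({k:np.round(v,4).tolist() for k,v in cams.calibration("wrist").items()})
E
```

```text
{'clock': 0.0, 'joints': [73.424, 23.948, -0.59, 92.484, 0.269, 63.64, -3.038], 'dq': [-0.008, -0.122, -0.082, -0.001, 0.045, 0.027, 0.014], 'joint_efforts': [0.001, -85.123, 0.64, -42.599, -0.049, 0.018, 0.0], 'tcp_pos': [0.153, -0.606, 0.404], 'tool_rot': [[0.969, 0.245, -0.0], [0.245, -0.969, 0.001], [-0.0, -0.001, -1.0]], 'ft_force': [0.326, -0.438, 0.002], 'moment': [-0.031, 0.056, 0.023], 'opening': 0.997}
scene {'mtx': [[391.4877, 0.0, 277.5448], [0.0, 391.4877, 206.2346], [0.0, 0.0, 1.0]], 'view': [[-0.857, -0.5149, -0.0186, 0.4329], [0.2775, -0.4917, 0.8254, -0.279], [-0.4341, 0.7022, 0.5643, -0.7269], [0.0, 0.0, 0.0, 1.0]]}
side {'mtx': [[385.8729, 0.0, 285.0602], [0.0, 385.8729, 209.3249], [0.0, 0.0, 1.0]], 'view': [[-0.9818, -0.19, 0.0043, 0.5466], [0.0937, -0.4645, 0.8806, -0.2095], [-0.1654, 0.8649, 0.4738, -0.9893], [0.0, 0.0, 0.0, 1.0]]}
{'mtx': [[304.0959, 0.0, 283.4388], [0.0, 304.0959, 203.1396], [0.0, 0.0, 1.0]], 'T_tool_cam': [[0.0007, 0.9709, 0.2395, 0.0687], [1.0, -0.0005, -0.0009, 0.0007], [-0.0008, 0.2395, -0.9709, 0.0214], [0.0, 0.0, 0.0, 1.0]]}
```

View pics/scene0.png

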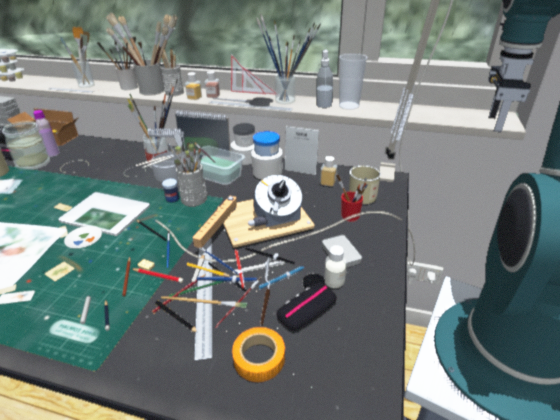

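View pics/side0.png

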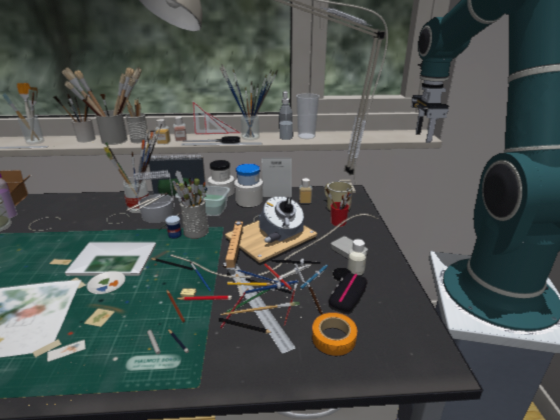

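```bash
cat > h.py <<'E'
import numpy as np,cv2
from bench import observe,cams
from scipy.spatial.transform import Rotation as R
def wcam(state=None):
    c=cams.calibration("wrist")
    s=state or observe();T=np.eye(4);T[:3,:3]=s["tool_rot"];T[:3,3]=s["tcp_pos"]
    return np.array(c["mtx"]),np.linalg.inv(T@np.array(c["T_tool_cam"]))
def fcam(n):
    c=cams.calibration(n);return np.array(c["mtx"]),np.array(c["view"])
def proj(cam,p):
    K,V=cam;q=np.atleast_2d(p)@V[:3,:3].T+V[:3,3];q=q*[1,-1,-1];u=q@K.T;return u[:,:2]/u[:,2:]
def ray(cam,uv):
    K,V=cam;d=np.linalg.inv(K)@[uv[0],uv[1],1];d=d*[1,-1,-1];return -V[:3,:3].T@V[:3,3],V[:3,:3].T@d
def onz(cam,uv,z):
    o,d=ray(cam,uv);return o+d*(z-o[2])/d[2]
def tri(obs):
    A=np.zeros((3,3));b=np.zeros(3)
    for cam,uv in obs:
        o,d=ray(cam,uv);d/=np.linalg.norm(d);M=np.eye(3)-np.outer(d,d);A+=M;b+=M@o
    return np.linalg.solve(A,b)
E
python3 - <<'E'
from h import *
a=cv2.imread("pics/scene0.png")[165:255,180:325];b=cv2.imread("pics/side0.png")[185:275,215:330]
f=lambda x:cv2.resize(x,None,fx=5.5 if 0 else 5,fy=5,interpolation=cv2.INTER_CUBIC)
a=f(a);b=f(b)
cv2.imwrite("pics/c0.png",cv2.resize(np.hstack([a,b]),(800,int(450*800/(a.shape[1]+b.shape[1]))))); print(a.shape,b.shape)
p=tri([(fcam("scene"),(279,193)),(fcam("side"),(282,212))]);print(p)
E
```

```text
(450, 725, 3) (450, 575, 3)
[ 0.59983163 -0.16847203  0.07753901]
```

View pics/c0.png

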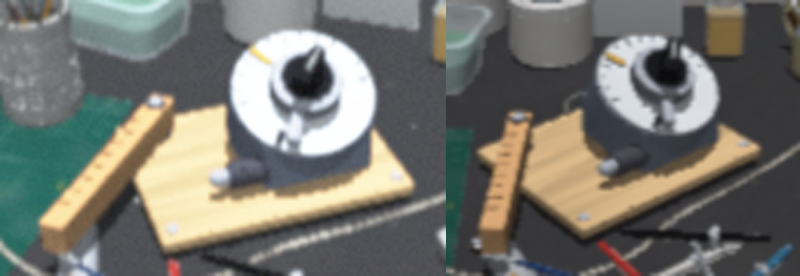

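```bash
python3 - <<'E'
from h import *
S=fcam("scene");D=fcam("side");k=800/1300*5
P={'pin':((156,102),(517,118)),'fend_bot':((55,240),(492,248)),'ball':((222,178),(609,166)),'scrA':((172,230),(584,215)),'scrB':((397,177),(745,143)),'knob':((303,70),(670,68)),'ringcentre':((303,88),(665,78)),'dial':((303,92),(659,86)),'arrow':((261,54),(617,60))}
for n,(a,b) in P.items():
    a=(180+a[0]/k,165+a[1]/k);b=(215+(b[0]-446)/k,185+b[1]/k)
    p=tri([(S,a),(D,b)]);print(n,p.round(4),(proj(S,p)[0]-a).round(1),(proj(D,p)[0]-b).round(1))
E
```

```text
pin [ 0.7267 -0.1163  0.051 ] [0.  0.2] [-0.1 -0.2]
fend_bot [0.6962 0.0632 0.0283] [0.1 1. ] [-0.3 -0.9]
ball [ 0.6201 -0.0643  0.0392] [-0.  -0.1] [0.  0.1]
scrA [ 0.6293 -0.0028  0.0232] [-0.1 -0.3] [0.1 0.3]
scrB [ 0.5015 -0.1575  0.0232] [-0.  -0.1] [0.  0.1]
knob [ 0.5744 -0.1252  0.1225] [0.2 1.5] [-0.4 -1.3]
ringcentre [ 0.5795 -0.1323  0.1034] [0.  0.2] [-0.  -0.1]
dial [ 0.5887 -0.1474  0.0867] [0.1 0.6] [-0.2 -0.5]
arrow [ 0.6313 -0.1487  0.1112] [0.1 0.8] [-0.2 -0.7]
```

```bash
python3 - <<'E'
from h import *
S=fcam("scene");D=fcam("side")
print('base',tri([(S,(387,172)),(D,(350,168))]))
# sweep scene bar line, match to side line
for t in np.linspace(0,1,5):
    a=np.array([390,160])*(1-t)+np.array([432,5])*t
    best=min((np.linalg.norm(proj(S,p:=tri([(S,a),(D,b)]))[0]-a),tuple(p.round(3)),tuple(np.round(b))) for u in np.linspace(-.3,1.2,150) for b in [np.array([351,165])*(1-u)+np.array([381,40])*u])
    print(a,best)
n=np.array([-.35,.289,.891]);n/=np.linalg.norm(n)
c=np.array([.587,-.144,.087]);x=np.array([.772,-.636,0]);x/=np.linalg.norm(x);y=np.array([.636,.772,0]);y/=np.linalg.norm(y)
dx=np.cross(y,n)
ph=np.radians(60);ty=np.cos(ph)*dx+np.sin(ph)*y;tz=-n
Rg=np.c_[np.cross(ty,tz),ty,tz];s=observe();R0=np.array(s["tool_rot"])
print((R0.T@(c+.30*n-s["tcp_pos"])/.1).round(2),(R.from_matrix(R0.T@Rg).as_rotvec()/2).round(3), (R0.T@[0,0.2,0]/.1).round(2))
E
```

```text
base [ 0.39087536 -0.39853203  0.12001413]
[390. 160.] (np.float64(0.13371082125644146), (np.float64(0.412), np.float64(-0.551), np.float64(0.052)), (np.float64(348.0), np.float64(176.0)))
[400.5  121.25] (np.float64(0.2969411274061182), (np.float64(0.392), np.float64(-0.521), np.float64(0.199)), (np.float64(356.0), np.float64(142.0)))
[411.   82.5] (np.float64(0.21743237889759667), (np.float64(0.377), np.float64(-0.502), np.float64(0.32)), (np.float64(364.0), np.float64(111.0)))
[421.5   43.75] (np.float64(0.27192984459175407), (np.float64(0.364), np.float64(-0.484), np.float64(0.424)), (np.float64(371.0), np.float64(80.0)))
[432.   5.] (np.float64(0.4156471123922819), (np.float64(0.352), np.float64(-0.468), np.float64(0.514)), (np.float64(378.0), np.float64(51.0)))
[ 4.53 -4.51  0.5 ] [-0.26  -0.055 -0.823] [ 0.49 -1.94  0.  ]
```

Call:
{"name": "send_rows", "arguments": {"commands": [0.2,-0.5,0,0,0,0,0,0.4,-1,0,0,0,0,0,0.4,-1,0,0,0,0,0]}}

```text
clock: 0.48
tcp_pos: [0.1682, -0.4963, 0.4043]
tool_rot: [[0.969, 0.248, -0.0], [0.248, -0.969, 0.002], [0.0, -0.002, -1.0]]
ft_force: [0.3, -0.5, 0.6]
opening: 1.001
```

Call:
{"name": "send_rows", "arguments": {"commands": [0.2,-0.5,0,0,0,0,0,0.4,-1,0,0,0,0,0,0.4,-1,0,0,0,0,0]}}

```text
clock: 0.85
tcp_pos: [0.1826, -0.3876, 0.4047]
tool_rot: [[0.968, 0.25, -0.0], [0.25, -0.968, 0.002], [0.0, -0.002, -1.0]]
ft_force: [-0.4, -0.6, 1.2]
opening: 1.002
```

Call:
{"name": "send_rows", "arguments": {"commands": [0.2,-0.5,0,0,0,0,0,0.4,-1,0,0,0,0,0,0.4,-1,0,0,0,0,0]}}

```text
clock: 1.23
tcp_pos: [0.1967, -0.2794, 0.4053]
tool_rot: [[0.968, 0.252, -0.0], [0.252, -0.968, 0.001], [0.0, -0.001, -1.0]]
ft_force: [0.3, -0.3, 0.2]
opening: 0.998
```

```bash
cat >> h.py <<'E'
def chain(p,Rg,N):
    "N calls from present pose to target; prints shift/turn shares of each"
    s=observe();p0=np.array(s["tcp_pos"]);R0=np.array(s["tool_rot"]);w=R.from_matrix(R0.T@Rg).as_rotvec()
    for i in range(N):
        Ri=R0@R.from_rotvec(w*i/N).as_matrix()
        print((Ri.T@(p-p0)/N/.1).round(3),(w/N/2).round(4), 'deg %.1f'%np.degrees(np.linalg.norm(w)/N))
class Dial:
    def __init__(s,c,yaw):
        s.c=np.array(c);a=np.radians(yaw);s.x=np.array([np.cos(a),np.sin(a),0]);s.dy=np.array([-np.sin(a),np.cos(a),0])
        t=np.radians(27);s.n=np.cos(t)*np.array([0,0,1])-np.sin(t)*s.x;s.dx=np.cross(s.dy,s.n)
    def pt(s,r,deg,h):
        a=np.radians(deg);return s.c+r*(np.cos(a)*s.dx+np.sin(a)*s.dy)+h*s.n
    def rot(s,phi):
        a=np.radians(phi);ty=np.cos(a)*s.dx+np.sin(a)*s.dy;return np.c_[np.cross(ty,-s.n),ty,-s.n]
E
python3 - <<'E'
from h import *
d=Dial([.587,-.144,.087],-39.5)
chain(d.c+.30*d.n,d.rot(60),4)
E
```

```text
[ 0.83  -0.357  0.128] [-0.0649 -0.0139 -0.205 ] deg 24.7
[ 0.909 -0.009  0.079] [-0.0649 -0.0139 -0.205 ] deg 24.7
[0.841 0.345 0.076] [-0.0649 -0.0139 -0.205 ] deg 24.7
[0.639 0.64  0.12 ] [-0.0649 -0.0139 -0.205 ] deg 24.7
```

Call:
{"name": "send_rows", "arguments": {"commands": [0.28,-0.12,0.04,-0.022,-0.005,-0.068,0,0.55,-0.24,0.09,-0.043,-0.009,-0.137,0,0.83,-0.36,0.13,-0.065,-0.014,-0.205,0]}}

```text
clock: 1.6
tcp_pos: [0.2691, -0.2244, 0.3925]
tool_rot: [[0.786, 0.618, 0.034], [0.616, -0.777, -0.128], [-0.053, 0.121, -0.991]]
ft_force: [0.3, 0.1, 0.2]
opening: 0.996
```

Call:
{"name": "send_rows", "arguments": {"commands": [0.3,0,0.03,-0.022,-0.005,-0.068,0,0.6,0,0.05,-0.043,-0.009,-0.137,0,0.91,0,0.08,-0.065,-0.014,-0.205,0]}}

```text
clock: 1.98
tcp_pos: [0.3424, -0.17, 0.3799]
tool_rot: [[0.475, 0.872, 0.116], [0.867, -0.442, -0.23], [-0.15, 0.21, -0.966]]
ft_force: [0.1, -0.6, -0.9]
opening: 0.998
```

Call:
{"name": "send_rows", "arguments": {"commands": [0.28,0.12,0.03,-0.022,-0.005,-0.068,0,0.56,0.23,0.05,-0.043,-0.009,-0.137,0,0.84,0.34,0.08,-0.065,-0.014,-0.205,0]}}

```text
clock: 2.35
tcp_pos: [0.4145, -0.1146, 0.3666]
tool_rot: [[0.094, 0.969, 0.231], [0.958, -0.025, -0.287], [-0.272, 0.248, -0.93]]
ft_force: [-0.4, -1.8, 0.9]
opening: 0.995
```

Call:
{"name": "send_rows", "arguments": {"commands": [0.21,0.21,0.04,-0.022,-0.005,-0.068,0,0.42,0.43,0.08,-0.043,-0.009,-0.137,0,0.64,0.64,0.12,-0.065,-0.014,-0.205,0,0.64,0.64,0.12,-0.065,-0.014,-0.205,0]}}

```text
clock: 2.85
tcp_pos: [0.4871, -0.0583, 0.3533]
tool_rot: [[-0.287, 0.889, 0.356], [0.872, 0.396, -0.286], [-0.396, 0.229, -0.889]]
ft_force: [-0.1, -1.1, 0.0]
opening: 1.004
```

```bash
python3 - <<'E'
from h import *
s=observe();print(np.round(s["joints"],1),np.round(s["tcp_pos"],3))
im=cams.camera("wrist")[:,:,::-1];cv2.imwrite("pics/w1.png",im)
np.savez("w1.npz",p=s["tcp_pos"],R=s["tool_rot"])
cv2.imwrite("pics/w1b.png",cv2.resize(im,(800,600),interpolation=cv2.INTER_CUBIC))
d=Dial([.587,-.144,.087],-39.5);print(proj(wcam(s),np.array([d.c,d.pt(.06,150,.009),d.pt(.06,0,0)])))
chain(d.c+.30*d.n,d.rot(60),1)
E
```

```text
[ 31.6  12.6 -36.5 120.5  45.3  36.7 -15.9] [ 0.487 -0.058  0.353]
[[277.89786457 202.03689089]
 [278.26558541 136.50696204]
 [308.30229335 254.07615797]]
[ 0.023 -0.03  -0.028] [0.0024 0.0004 0.0038] deg 0.5
```

View pics/w1b.png

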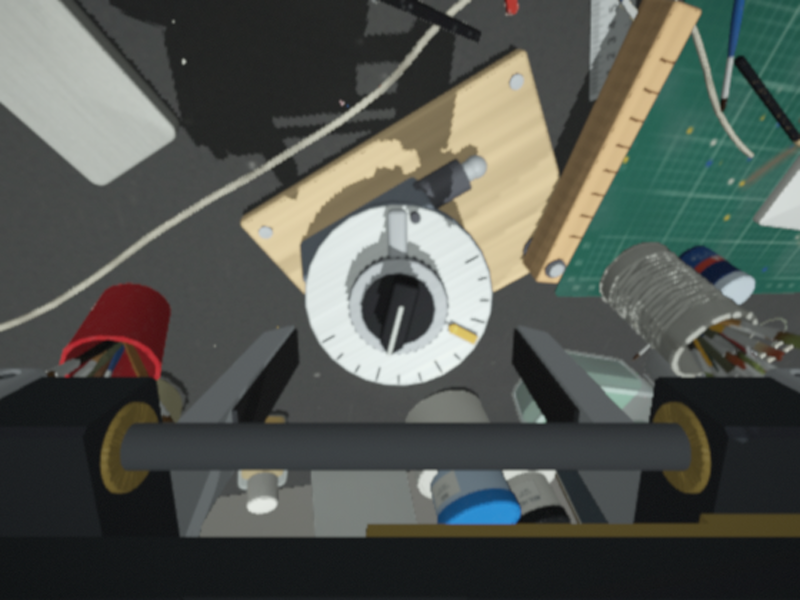

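```bash
cat > fit.py <<'E'
from h import *
from scipy.optimize import least_squares
import sys
im=cv2.imread("pics/w1.png");z=np.load("w1.npz");cam=wcam(dict(tcp_pos=z["p"],tool_rot=z["R"]))
k=560/800
hsv=cv2.cvtColor(im,cv2.COLOR_BGR2HSV);m=((hsv[...,2]>165)&(hsv[...,1]<45)).astype(np.uint8)
n,l,st,ce=cv2.connectedComponentsWithStats(m);i=l[int(230*k),int(340*k)];print(st[i])
m=(l==i).astype(np.uint8);ct=max(cv2.findContours(m,cv2.RETR_EXTERNAL,cv2.CHAIN_APPROX_NONE)[0],key=len)
h=cv2.convexHull(ct)
e=cv2.fitEllipseDirect(h);print(e)
a=np.radians(np.arange(0,360,15));t=np.radians(e[2])
E=np.c_[e[1][0]/2*np.cos(a),e[1][1]/2*np.sin(a)]@np.array([[np.cos(t),np.sin(t)],[-np.sin(t),np.cos(t)]])+e[0]
lug=np.array([397,208])*k
def res(q):
    d=Dial(q[:3],q[3]);P=proj(cam,np.array([d.pt(.062,b,0) for b in range(0,360,3)]))
    r=[np.min(np.linalg.norm(P-x,axis=1)) for x in E]
    D=[np.sign(np.linalg.norm(x-P.mean(0))-np.linalg.norm(P[np.argmin(np.linalg.norm(P-x,axis=1))]-P.mean(0))) for x in E]
    return np.r_[np.array(r)*D,(proj(cam,d.pt(.06,150,.016))[0]-lug)[0]]
s=least_squares(res,[.587,-.144,.087,-39.5],x_scale=[.01,.01,.01,5],diff_step=1e-3);print(s.x.round(4),s.cost)
d=Dial(s.x[:3],s.x[3])
for nm,p in dict(knob=d.pt(0,0,.036),ringtop=d.pt(0,0,.02),post=d.pt(.056,139,.018),lug=d.pt(.06,150,.016)).items():print(nm,(proj(cam,p)[0]/k).round(1))
def ang(uv,h):
    o,v=ray(cam,np.array(uv)*k);p=o+v*((d.c+h*d.n-o)@d.n)/(v@d.n)-d.c;return np.degrees(np.arctan2(p@d.dy,p@d.dx)).round(1),np.hypot(p@d.dy,p@d.dx).round(4)
print('marker',ang((461,332),.003),'nose',ang((389,352),.047),ang((403,309),.047))
for nm,uv,h in (('A',(516,82),.019),('B',(265,231),.019),('pin',(555,269),.053),('ball',(476,167),.037),('fend',(648,0),.052)):
    p=onz(cam,np.array(uv)*k,h);print(nm,p.round(4),[((p-d.c)@d.x).round(4),((p-d.c)@d.dy).round(4)])
E
python3 fit.py
python3 - <<'E'
import cv2
im=cv2.imread("pics/w1.png")[125:285,200:410];cv2.imwrite("pics/w1c.png",cv2.resize(im,(787,600),interpolation=cv2.INTER_CUBIC))
E
```

```text
[ 212  144  133  126 9404]
((278.556884765625, 206.1529541015625), (125.60911560058594, 131.20950317382812), 90.57644653320312)
[  0.5898  -0.1509   0.0894 -39.0762] 15.292604869558572
knob [396.8 316.2]
ringtop [397.1 308.4]
post [415.4 217.8]
lug [397.3 208.9]
marker (np.float64(33.3), np.float64(0.0473)) nose (np.float64(-43.5), np.float64(0.0182)) (np.float64(124.9), np.float64(0.0084))
A [ 0.6328 -0.0083  0.019 ] [np.float64(-0.0565), np.float64(0.1378)]
B [ 0.506  -0.1631  0.019 ] [np.float64(-0.0574), np.float64(-0.0623)]
pin [ 0.7259 -0.1149  0.053 ] [np.float64(0.0829), np.float64(0.1138)]
ball [ 0.6256 -0.065   0.037 ] [np.float64(-0.0264), np.float64(0.0893)]
fend [0.666  0.0578 0.052 ] [np.float64(-0.0724), np.float64(0.2101)]
```

View pics/w1c.png

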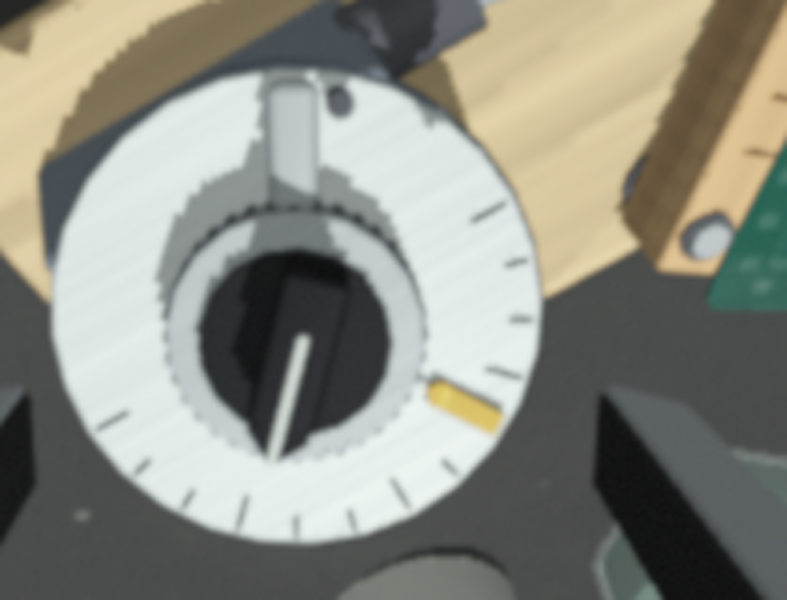

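```bash
cat > fit2.py <<'E'
from h import *
from scipy.optimize import least_squares
z=np.load("w1.npz");cam=wcam(dict(tcp_pos=z["p"],tool_rot=z["R"]))
f=lambda u:np.array(u)/3.75+[200,125]
box={(.062,0):(52,541,68,543),(.031,.02):(166,425,205,462),(.023,.025):(198,391,250,437)}
tk=[(113,420),(143,467),(190,498),(243,513),(296,527),(351,520),(400,493),(450,468),(503,373),(520,319),(515,263),(488,212)]
def ang(d,uv,h):
    o,v=ray(cam,f(uv));p=o+v*((d.c+h*d.n-o)@d.n)/(v@d.n)-d.c;return np.degrees(np.arctan2(p@d.dy,p@d.dx)).round(1),np.hypot(p@d.dy,p@d.dx).round(4)
def res(q,det=False):
    d=Dial(q[:3],q[3]);r=[]
    for (rr,h),b in box.items():
        P=(proj(cam,np.array([d.pt(rr,t,h) for t in range(0,360,2)]))-[200,125])*3.75
        r+=list(np.r_[P[:,0].min(),P[:,0].max(),P[:,1].min(),P[:,1].max()]-b)
    r+=list((proj(cam,d.pt(.06,150,.016))[0]-[200,125])*3.75-[292,82])
    r+=list((proj(cam,d.pt(.056,139,.018))[0]-[200,125])*3.75-[343,97])
    return np.array(r)
if __name__=="__main__":
    s=least_squares(res,[.589,-.15,.089,-39.],x_scale=[.01,.01,.01,5],loss='soft_l1',f_scale=4);print(s.x.round(4));print(s.fun.round(1))
    d=Dial(s.x[:3],s.x[3])
    print([ang(d,t,0) for t in tk])
    print('arrow tip',ang(d,(430,388),.003),'tail',ang(d,(499,420),.003),'nose',ang(d,(271,460),.047))
    P=[]
    for uv in((303,340),(273,457)):
        o,v=ray(cam,f(uv));p=o+v*((d.c+.047*d.n-o)@d.n)/(v@d.n)-d.c;P.append(np.array([p@d.dx,p@d.dy]))
    print(P,'line angle',np.degrees(np.arctan2(*(P[1]-P[0])[::-1])))
E
python3 fit2.py
```

```text
[  0.5915  -0.1517   0.0872 -38.5441]
[-0.4  0.2 -0.6 -2.6 -1.7  1.4  4.3 -1.  -1.9  3.1 -2.2  0.7  1.7 -1.9
 -2.1  6.1]
[(np.float64(-89.9), np.float64(0.0553)), (np.float64(-74.8), np.float64(0.0576)), (np.float64(-59.9), np.float64(0.0573)), (np.float64(-45.1), np.float64(0.0559)), (np.float64(-30.5), np.float64(0.0581)), (np.float64(-15.9), np.float64(0.0579)), (np.float64(-0.9), np.float64(0.0555)), (np.float64(14.0), np.float64(0.0576)), (np.float64(43.9), np.float64(0.0551)), (np.float64(59.1), np.float64(0.0567)), (np.float64(74.0), np.float64(0.0565)), (np.float64(89.2), np.float64(0.0546))]
arrow tip (np.float64(31.7), np.float64(0.0385)) tail (np.float64(32.5), np.float64(0.0585)) nose (np.float64(-44.6), np.float64(0.0202))
[array([-0.00562263,  0.0056149 ]), array([ 0.01399953, -0.01343134])] line angle -44.14671078611462
```

```bash
cat >> h.py <<'E'
d=Dial([.5915,-.1517,.0872],-39.0)
E
python3 - <<'E'
from h import *
chain(d.c+.25*d.n,d.rot(60),1)
chain(d.c+.203*d.n,d.rot(60),1)
E
```

```text
[-0.062 -0.03   0.508] [ 0.0007  0.0014 -0.    ] deg 0.2
[-0.061 -0.031  0.978] [ 0.0007  0.0014 -0.    ] deg 0.2
```

Call:
{"name": "send_rows", "arguments": {"commands": [-0.03,-0.015,0.25,0,0.001,0,0.1,-0.062,-0.03,0.5,0,0.001,0,0.1,-0.062,-0.03,0.7,0,0.001,0,0.1,-0.062,-0.03,0.85,0,0.001,0,0.1,-0.062,-0.03,0.97,0,0.001,0,0.1,-0.062,-0.03,0.97,0,0.001,0,0.1]}}

```text
clock: 3.65
tcp_pos: [0.5197, -0.0943, 0.2683]
tool_rot: [[-0.283, 0.892, 0.353], [0.875, 0.391, -0.286], [-0.393, 0.227, -0.891]]
ft_force: [0.4, 0.5, -0.5]
opening: 0.896
```

```bash
python3 - <<'E'
from h import *
chain(d.c+.203*d.n,d.rot(60),1)
s=observe();print(np.round(s["ft_force"],1),np.round(s["joints"],1))
cv2.imwrite("pics/w2.png",cams.camera("wrist")[:,:,::-1])
E
```

```text
[0.006 0.004 0.001] [-0.0001  0.0002 -0.0008] deg 0.1
[ 0.4  0.5 -0.5] [ 27.5  23.9 -28.8 119.5  61.7  30.7 -28.4]
```

View pics/w2.png

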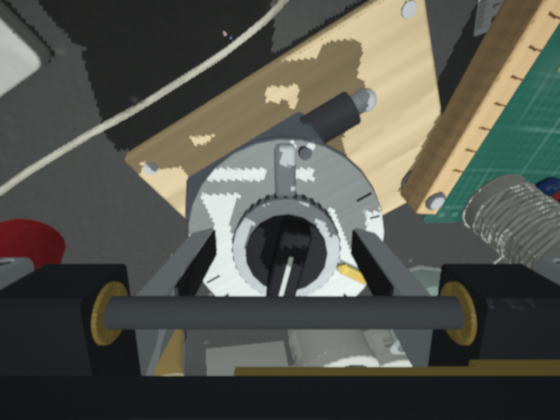

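Call:
{"name": "send_rows", "arguments": {"commands": [0,0,0,0,0,0,0.3,0,0,0,0,0,0,0.4,0,0,0,0,0,0,0.6,0,0,0,0,0,0,0.6,0,0,0,0,0,0,0.6], "squeeze": 30}}

```text
clock: 4.32
tcp_pos: [0.5201, -0.0937, 0.2694]
tool_rot: [[-0.284, 0.891, 0.355], [0.874, 0.392, -0.286], [-0.394, 0.229, -0.89]]
ft_force: [4.6, 1.7, 6.1]
opening: 0.654
```

Call:
{"name": "send_rows", "arguments": {"commands": [0,0,0,0,0,-0.05,0.6,0,0,0,0,0,-0.1,0.6,0,0,0,0,0,-0.15,0.6,0,0,0,0,0,-0.2,0.6,0,0,0,0,0,-0.25,0.6,0,0,0,0,0,-0.31,0.6,0,0,0,0,0,-0.37,0.6,0,0,0,0,0,-0.44,0.6]}}

```text
clock: 5.32
tcp_pos: [0.5205, -0.0932, 0.2695]
tool_rot: [[-0.869, 0.344, 0.356], [0.25, 0.925, -0.285], [-0.428, -0.158, -0.89]]
ft_force: [7.6, 3.0, -4.6]
opening: 0.653
```

```bash
cat > st.py <<'E'
from h import *
s=observe();Rt=np.array(s["tool_rot"])
ty=Rt[:,1];print('phi',np.degrees(np.arctan2(ty@d.dy,ty@d.dx)).round(2),'tilt',np.degrees(np.arccos(-Rt[:,2]@d.n)).round(2))
e=np.array(s["tcp_pos"])-d.c;print('dial xyz of tcp axis',(e@d.dx).round(4),(e@d.dy).round(4),(e@d.n).round(4))
F=np.array(s["ft_force"]);M=np.array(s["moment"]);print('F dial',[(F@a).round(1) for a in(d.dx,d.dy,d.n)],'M',[(M@a).round(2) for a in(d.dx,d.dy,d.n)],'q',np.round(s["joints"],1),'t',s["clock"],'op',np.round(s["opening"],3))
E
python3 st.py; python3 -c "
from h import *
cv2.imwrite('pics/w3.png',cams.camera('wrist')[:,:,::-1])"
```

```text
phi 110.63 tilt 0.21
dial xyz of tcp axis 0.0008 0.0007 0.2042
F dial [np.float64(1.5), np.float64(7.1), np.float64(-5.9)] M [np.float64(1.76), np.float64(-0.42), np.float64(-0.28)] q [ 33.3  25.4 -36.  119.2  65.1  33.4  20.1] t 5.325 op 0.653
```

Call:
{"name": "send_rows", "arguments": {"commands": [0,0,0,0,0,0,0.2,0,0,0,0,0,0,0.15,0,0,-0.1,0,0,0,0.15,0,0,-0.4,0,0,0,0.15,0,0,-0.75,0,0,0,0.15,0,0,-0.75,0,0,0,0.15]}}

```text
clock: 6.12
tcp_pos: [0.4935, -0.0712, 0.3385]
tool_rot: [[-0.87, 0.337, 0.359], [0.242, 0.927, -0.286], [-0.429, -0.162, -0.889]]
ft_force: [0.2, 0.1, 0.1]
opening: 0.847
```

Call:
{"name": "send_rows", "arguments": {"commands": [0,0,0,0,0,0.08,0.3,0,0,0,0,0,0.16,0.4,0,0,0,0,0,0.24,0.5,0,0,0,0,0,0.32,0.5,0,0,0,0,0,0.4,0.5,0,0,0,0,0,0.48,0.5,0,0,0,0,0,0.567,0.5,0,0,0,0,0,0.567,0.5]}}

```text
clock: 7.12
tcp_pos: [0.4934, -0.0712, 0.3382]
tool_rot: [[-0.063, 0.931, 0.359], [0.942, 0.174, -0.286], [-0.329, 0.32, -0.889]]
ft_force: [-0.7, 0.3, -0.2]
opening: 0.497
```

```bash
python3 st.py; python3 - <<'E'
from h import *
s=observe();im=cams.camera('wrist')[:,:,::-1];cv2.imwrite('pics/w4.png',im);np.savez("w4.npz",p=s["tcp_pos"],R=s["tool_rot"])
cv2.imwrite('pics/w4c.png',cv2.resize(im[60:340,100:460],(771,600),interpolation=cv2.INTER_CUBIC))
c=wcam(s)
for n,p in dict(c=d.c,ringtop=d.pt(0,0,.02),top=d.pt(0,0,.047),nose=d.pt(.022,-44.3,.047),lug=d.pt(.06,200.5,.016),arrow=d.pt(.038,32.4,.003)).items(): print(n,((proj(c,p)[0]-[100,60])*600/280).round(0))
E
```

```text
phi 46.18 tilt 0.36
dial xyz of tcp axis 0.0008 0.0008 0.2813
F dial [np.float64(-0.8), np.float64(-0.2), np.float64(0.1)] M [np.float64(0.04), np.float64(0.3), np.float64(-0.03)] q [ 30.   14.4 -33.3 120.5  47.7  34.6 -30.9] t 7.125 op 0.497
c [388. 317.]
ringtop [388. 330.]
top [388. 352.]
nose [387. 412.]
lug [245. 261.]
arrow [477. 340.]
```

View pics/w4c.png

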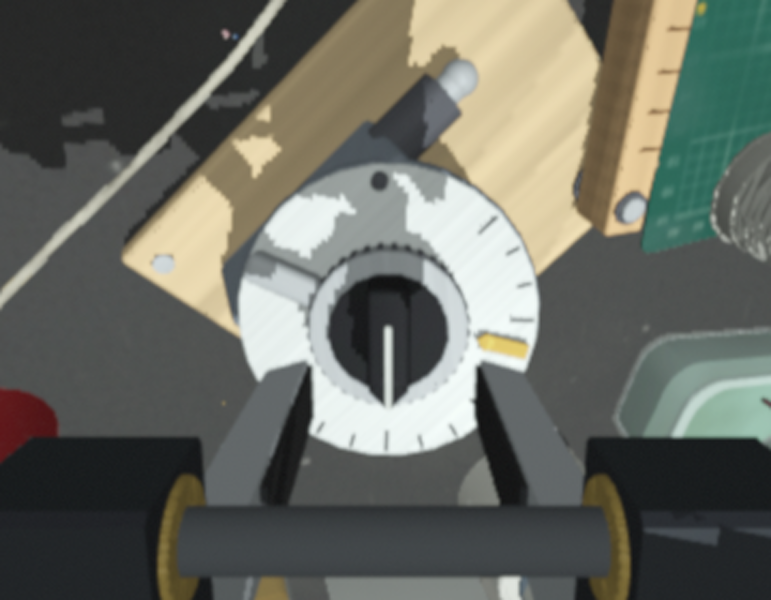

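```bash
cat > ang.py <<'E'
from h import *
def dang(cam,uv,h):
    o,v=ray(cam,uv);p=o+v*((d.c+h*d.n-o)@d.n)/(v@d.n)-d.c;return np.array([p@d.dx,p@d.dy])
def pol(q):return np.degrees(np.arctan2(q[1],q[0])).round(1),(np.hypot(*q)*1000).round(1)
E
python3 - <<'E'
from ang import *
z=np.load("w4.npz");cam=wcam(dict(tcp_pos=z["p"],tool_rot=z["R"]));f=lambda u:np.array(u)*280/600+[100,60]
print('tip',pol(dang(cam,f((478,340)),.003)),'tail',pol(dang(cam,f((527,349)),.003)))
a,b=dang(cam,f((388,327)),.047),dang(cam,f((388,403)),.047);print('nose',pol(b),pol(b-a))
print('ticks',[pol(dang(cam,f(u),0)) for u in((321,431),(350,437),(387,440),(421,440),(455,432),(523,320),(524,285),(512,251),(488,224))])
print('skirt',pol(dang(cam,f((388,332)),.025)),'ring',pol(dang(cam,f((388,328)),.02)))
E
```

```text
tip (np.float64(32.3), np.float64(38.2)) tail (np.float64(33.4), np.float64(59.0))
nose (np.float64(-43.6), np.float64(18.7)) (np.float64(-43.9), np.float64(27.6))
ticks [(np.float64(-73.4), np.float64(58.5)), (np.float64(-60.8), np.float64(56.2)), (np.float64(-44.3), np.float64(55.2)), (np.float64(-29.3), np.float64(57.1)), (np.float64(-14.5), np.float64(59.1)), (np.float64(44.7), np.float64(55.9)), (np.float64(59.7), np.float64(57.2)), (np.float64(74.8), np.float64(57.0)), (np.float64(89.9), np.float64(55.3))]
skirt (np.float64(129.3), np.float64(0.7)) ring (np.float64(130.6), np.float64(0.9))
```

Call:
{"name": "send_rows", "arguments": {"commands": [0,0,0.2,0,0,0.004,0.5,0,0,0.4,0,0,0.004,0.5,0,0,0.55,0,0,0.004,0.5,0,0,0.55,0,0,0.004,0.5,0,0,0.55,0,0,0.004,0.7,0,0,0.55,0,0,0.004,0.9,0,0,0.55,0,0,0.004,1,0,0,0.55,0,0,0.004,1], "squeeze": 45}}

```text
clock: 8.18
tcp_pos: [0.512, -0.087, 0.289]
tool_rot: [[-0.059, 0.933, 0.356], [0.943, 0.169, -0.287], [-0.328, 0.319, -0.889]]
ft_force: [-15.2, 1.2, 6.9]
opening: 0.154
```

```bash
python3 st.py
```

```text
phi 45.91 tilt 0.23
dial xyz of tcp axis 0.0003 0.0002 0.2264
F dial [np.float64(-8.1), np.float64(-8.6), np.float64(11.8)] M [np.float64(-2.41), np.float64(2.47), np.float64(0.0)] q [ 27.1  20.9 -29.  120.   57.3  31.4 -39. ] t 8.175 op 0.154
```

Call:
{"name": "send_rows", "arguments": {"commands": [0,-0.01,0,0,0,-0.05,1,0,-0.01,0,0,0,-0.1,1,0,-0.01,0,0,0,-0.15,1,0,-0.01,0,0,0,-0.2,1,0,-0.01,0,0,0,-0.25,1,0,-0.01,0,0,0,-0.3,1,0,-0.01,0,0,0,-0.35,1,0,-0.01,0,0,0,-0.4,1]}}

```text
clock: 9.18
tcp_pos: [0.5119, -0.0869, 0.2892]
tool_rot: [[-0.711, 0.604, 0.358], [0.533, 0.797, -0.286], [-0.458, -0.013, -0.889]]
ft_force: [12.9, -1.1, -10.1]
opening: 0.159
```

```bash
python3 st.py
```

```text
phi 91.93 tilt 0.34
dial xyz of tcp axis 0.0002 0.0002 0.2265
F dial [np.float64(5.0), np.float64(7.3), np.float64(-13.9)] M [np.float64(1.95), np.float64(-0.79), np.float64(-0.34)] q [ 32.8  22.2 -35.8 119.9  60.6  33.5   4.7] t 9.175 op 0.159
```

Call:
{"name": "send_rows", "arguments": {"commands": [0,0,0,0,0,-0.05,1,0,0,0,0,0,-0.1,1,0,0,0,0,0,-0.15,1,0,0,0,0,0,-0.2,1,0,0,0,0,0,-0.25,1,0,0,0,0,0,-0.278,1,0,0,0,0,0,-0.278,1]}}

```text
clock: 10.05
tcp_pos: [0.5121, -0.0866, 0.2891]
tool_rot: [[-0.923, 0.136, 0.359], [0.031, 0.958, -0.285], [-0.383, -0.252, -0.889]]
ft_force: [5.8, 0.7, -8.7]
opening: 0.155
```

```bash
python3 st.py
```

```text
phi 123.85 tilt 0.37
dial xyz of tcp axis 0.0002 0.0006 0.2265
F dial [np.float64(-0.4), np.float64(4.2), np.float64(-9.6)] M [np.float64(1.19), np.float64(0.4), np.float64(-0.13)] q [ 36.5  23.3 -40.3 119.8  62.7  35.1  35.3] t 10.05 op 0.155
```

Call:
{"name": "send_rows", "arguments": {"commands": [0,0,0,0,0,0,0.7,0,0,0,0,0,0,0.5,0,0,-0.1,0,0,0,0.5,0,0,-0.3,0,0,0,0.5,0,0,-0.6,0,0,0,0.4,0,0,-0.6,0,0,0,0.3,0,0,-0.6,0,0,0,0.2]}}

```text
clock: 10.92
tcp_pos: [0.4904, -0.0697, 0.3425]
tool_rot: [[-0.923, 0.137, 0.359], [0.031, 0.958, -0.285], [-0.383, -0.252, -0.889]]
ft_force: [-0.7, 0.0, -0.8]
opening: 0.771
```

```bash
python3 st.py; python3 - <<'E'
from h import *
s=observe();im=cams.camera('wrist')[:,:,::-1];cv2.imwrite('pics/w5.png',im);np.savez("w5.npz",p=s["tcp_pos"],R=s["tool_rot"])
c=wcam(s);u=proj(c,d.c)[0];print(u)
cv2.imwrite('pics/w5c.png',cv2.resize(im[110:310,150:410],(780,600),interpolation=cv2.INTER_CUBIC))
E
```

```text
phi 123.85 tilt 0.38
dial xyz of tcp axis -0.0001 0.0001 0.2865
F dial [np.float64(-0.8), np.float64(-0.4), np.float64(-0.5)] M [np.float64(0.09), np.float64(0.35), np.float64(-0.09)] q [ 40.7  16.  -45.8 120.4  51.6  37.6  43.9] t 10.925 op 0.771
[283.67087773 205.88277762]
```

View pics/w5c.png

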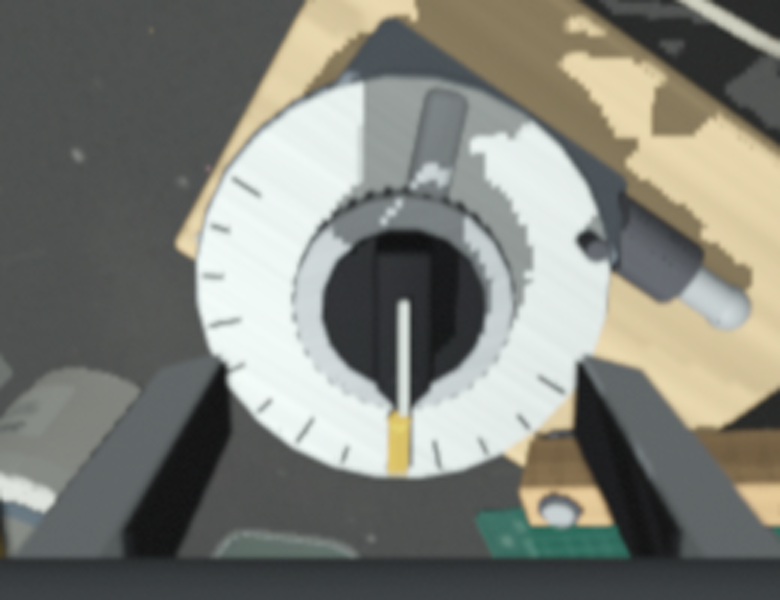

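```bash
python3 - <<'E'
from ang import *
z=np.load("w5.npz");cam=wcam(dict(tcp_pos=z["p"],tool_rot=z["R"]));f=lambda u:np.array(u)/3+[150,110]
im=cv2.imread("pics/w5.png").astype(float)
# arrow centreline from colour
hs=cv2.cvtColor(im.astype(np.uint8),cv2.COLOR_BGR2HSV);m=(hs[...,1]>110)&(hs[...,0]>15)&(hs[...,0]<35);m[:240]=0;m[270:]=0;m[:,:270]=0;m[:,300:]=0
ys,xs=np.nonzero(m);print(len(xs))
rows=[(xs[ys==y].mean(),y) for y in np.unique(ys) if (ys==y).sum()>=4]
A=np.array([dang(cam,r,.003) for r in rows]);print('arrow pts',[pol(a) for a in A])
# white line
g=im[206:246,276:294].mean(2)
L=[]
for y in range(212,246):
    r=im[y,278:293].mean(1);w=np.clip(r-100,0,None)
    if w.sum()>60:L.append(((w*np.arange(278,293)).sum()/w.sum(),y))
B=np.array([dang(cam,r,.047) for r in L]);dv=np.linalg.svd(B-B.mean(0))[2][0];dv*=np.sign(dv@[1,1]);print('line dir',pol(dv),pol(B[0]),pol(B[-1]),len(L))
print([tuple(np.round(x,1)) for x in L[::4]],[tuple(np.round(x,1)) for x in rows[::3]])
for nm,u in (('skirt',(403,310)),('ring',(404,304)),('dial',(402,276))):pass
print('ticks',[pol(dang(cam,f(u),0)) for u in((437,454),(483,446),(523,422),(550,384),(346,454),(306,429),(265,406),(225,323),(213,276),(221,229),(246,188))])
E
```

```text
106
arrow pts [(np.float64(32.4), np.float64(41.4)), (np.float64(32.4), np.float64(42.4)), (np.float64(32.5), np.float64(43.4)), (np.float64(32.5), np.float64(44.4)), (np.float64(32.5), np.float64(45.4)), (np.float64(32.5), np.float64(46.4)), (np.float64(32.6), np.float64(47.4)), (np.float64(32.6), np.float64(48.4)), (np.float64(32.6), np.float64(49.4)), (np.float64(32.6), np.float64(50.4)), (np.float64(32.7), np.float64(51.4)), (np.float64(32.7), np.float64(52.4)), (np.float64(32.7), np.float64(53.5)), (np.float64(32.7), np.float64(54.5)), (np.float64(32.8), np.float64(55.5)), (np.float64(32.3), np.float64(56.5)), (np.float64(32.3), np.float64(57.5))]
line dir (np.float64(35.9), np.float64(1000.0)) (np.float64(-148.3), np.float64(7.8)) (np.float64(38.2), np.float64(18.6)) 34
[(np.float64(284.2), np.float64(212.0)), (np.float64(284.1), np.float64(216.0)), (np.float64(284.1), np.float64(220.0)), (np.float64(284.1), np.float64(224.0)), (np.float64(284.1), np.float64(228.0)), (np.float64(284.1), np.float64(232.0)), (np.float64(284.1), np.float64(236.0)), (np.float64(284.3), np.float64(240.0)), (np.float64(285.6), np.float64(244.0))] [(np.float64(282.5), np.float64(250.0)), (np.float64(282.5), np.float64(253.0)), (np.float64(282.5), np.float64(256.0)), (np.float64(282.5), np.float64(259.0)), (np.float64(282.5), np.float64(262.0)), (np.float64(282.0), np.float64(265.0))]
ticks [(np.float64(45.7), np.float64(55.4)), (np.float64(60.5), np.float64(57.6)), (np.float64(75.2), np.float64(57.7)), (np.float64(90.1), np.float64(55.3)), (np.float64(16.2), np.float64(56.9)), (np.float64(0.9), np.float64(54.5)), (np.float64(-14.1), np.float64(56.8)), (np.float64(-44.4), np.float64(54.5)), (np.float64(-59.8), np.float64(56.4)), (np.float64(-74.8), np.float64(56.1)), (np.float64(-89.7), np.float64(54.4))]
```

```bash
python3 - <<'E'
from ang import *
from scipy.optimize import least_squares
z=np.load("w5.npz");cam=wcam(dict(tcp_pos=z["p"],tool_rot=z["R"]))
f=lambda u:(np.array(u)+.5)/3-.5+[150,110]
T=np.array([dang(cam,f(u),0) for u in((437,454),(483,446),(523,422),(550,384),(346,454),(306,429),(265,406),(225,323),(213,276),(221,229),(246,188))])
t=np.radians([45,60,75,90,15,0,-15,-45,-60,-75,-90]);r=np.hypot(*T.T)
g=lambda q:((T-q[:2])@np.array([[np.sin(q[2]),0],[0,0]])).ravel()
def res(q):
    D=T-q[:2];a=np.arctan2(D[:,1],D[:,0])-q[2]-t;return a*.057
s=least_squares(res,[0,0,0],x_scale=[.001,.001,.01],loss='soft_l1',f_scale=3e-4);print('centre mm',s.x[:2]*1e3,'rot',np.degrees(s.x[2]),(res(s.x)*1e3).round(2))
A=np.array([dang(cam,(282.5,y),.003) for y in(250,257,264)])-s.x[:2]
print('arrow',[np.degrees(np.arctan2(a[1],a[0])-s.x[2]).round(2) for a in A])
a,b=dang(cam,(284.15,212),.047),dang(cam,(284.1,236),.047);v=b-a;print('nose dir',np.degrees(np.arctan2(v[1],v[0])-s.x[2]),'tip pos',np.degrees(np.arctan2(*(b-s.x[:2])[::-1])-s.x[2]),'lateral off mm',np.cross(v/np.linalg.norm(v),a-s.x[:2])*1e3)
E
```

```text
centre mm [-0.10661428  0.39064993] rot 0.060466209706169415 [ 0.02 -0.01 -0.13  0.02  0.29 -0.06  0.01 -0.05 -0.25 -0.01  0.21]
arrow [np.float64(31.79), np.float64(32.08), np.float64(32.3)]
nose dir 33.738724134293875 tip pos 33.222526464906174 lateral off mm -0.09987910754525285<stdin>:13: DeprecationWarning: Arrays of 2-dimensional vectors are deprecated. Use arrays of 3-dimensional vectors instead. (deprecated in NumPy 2.0)
```

Call:
{"name": "send_rows", "arguments": {"commands": [0,0,0,0,0,0.016,0.5,0,0,0.2,0,0,0.016,0.5,0,0,0.45,0,0,0.016,0.5,0,0,0.6,0,0,0.016,0.5,0,0,0.6,0,0,0.016,0.7,0,0,0.6,0,0,0.016,0.9,0,0,0.6,0,0,0.016,1,0,0,0.6,0,0,0.016,1], "squeeze": 45}}

```text
clock: 11.98
tcp_pos: [0.5117, -0.0876, 0.2869]
tool_rot: [[-0.919, 0.167, 0.356], [0.065, 0.957, -0.283], [-0.388, -0.237, -0.891]]
ft_force: [30.2, -10.5, -49.5]
opening: 0.458
```

```bash
python3 st.py
```

```text
phi 121.9 tilt 0.25
dial xyz of tcp axis -0.0005 -0.0004 0.2244
F dial [np.float64(4.3), np.float64(10.8), np.float64(-57.7)] M [np.float64(2.52), np.float64(-0.7), np.float64(-0.03)] q [ 36.4  23.5 -40.  119.8  62.6  34.9  33.5] t 11.975 op 0.458
```

Call:
{"name": "send_rows", "arguments": {"commands": [0,0,0,0,0,0,0.4,0,0,0,0,0,0,0.4,0,0,-0.06,0,0,0,0.4,0,0,-0.06,0,0,0,0.4]}}

```text
clock: 12.48
tcp_pos: [0.5096, -0.0857, 0.293]
tool_rot: [[-0.919, 0.167, 0.357], [0.064, 0.957, -0.283], [-0.389, -0.237, -0.89]]
ft_force: [-0.2, 0.4, -0.1]
opening: 0.599
```

```bash
python3 st.py;python3 - <<'E'
from h import *
s=observe();im=cams.camera('wrist')[:,:,::-1];cv2.imwrite('pics/w6.png',im);np.savez("w6.npz",p=s["tcp_pos"],R=s["tool_rot"])
cv2.imwrite('pics/w6c.png',cv2.resize(im[130:330,150:410],(780,600),interpolation=cv2.INTER_CUBIC))
E
```

```text
phi 121.91 tilt 0.28
dial xyz of tcp axis -0.0003 -0.0002 0.2311
F dial [np.float64(-0.4), np.float64(0.2), np.float64(0.0)] M [np.float64(0.06), np.float64(0.33), np.float64(-0.05)] q [ 36.8  22.7 -40.6 119.9  61.5  35.2  34.3] t 12.475 op 0.599
```

View pics/w6c.png

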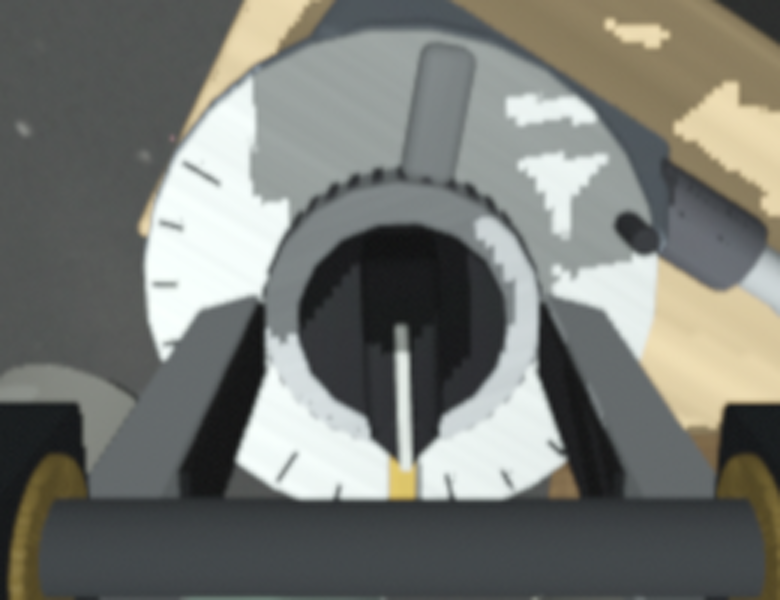

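Call:
{"name": "send_rows", "arguments": {"commands": [0,0,0,0,0,0,0.6,0,0,0,0,0,0,0.75,0,0,0,0,0,0,0.85,0,0,0,0,0,0,1,0,0,0,0,0,0,1]}}

```text
clock: 13.15
tcp_pos: [0.5096, -0.0857, 0.2926]
tool_rot: [[-0.919, 0.167, 0.357], [0.064, 0.957, -0.283], [-0.388, -0.237, -0.891]]
ft_force: [1.5, 1.3, -1.1]
opening: 0.151
```

```bash
python3 st.py
```

```text
phi 121.93 tilt 0.28
dial xyz of tcp axis -0.0005 -0.0002 0.2308
F dial [np.float64(-0.2), np.float64(2.0), np.float64(-1.1)] M [np.float64(0.39), np.float64(0.41), np.float64(0.21)] q [ 36.8  22.7 -40.6 119.9  61.6  35.2  34.3] t 13.15 op 0.151
```

Call:
{"name": "send_rows", "arguments": {"commands": [0,0,0,0,0,0,0.7,0,0,0,0,0,0,0.5,0,0,-0.1,0,0,0,0.5,0,0,-0.3,0,0,0,0.4,0,0,-0.56,0,0,0,0.3,0,0,-0.56,0,0,0,0.2,0,0,-0.56,0,0,0,0.1]}}

```text
clock: 14.02
tcp_pos: [0.4896, -0.0701, 0.3424]
tool_rot: [[-0.919, 0.167, 0.357], [0.064, 0.957, -0.283], [-0.389, -0.237, -0.89]]
ft_force: [-0.5, -0.4, -0.3]
opening: 0.864
```

```bash
python3 st.py; python3 - <<'E'
from ang import *
s=observe();im=cams.camera('wrist')[:,:,::-1].copy();cv2.imwrite('pics/w7.png',im);cam=wcam(s)
np.savez("w7.npz",p=s["tcp_pos"],R=s["tool_rot"])
cv2.imwrite('pics/w7c.png',cv2.resize(im[110:310,150:410],(780,600),interpolation=cv2.INTER_CUBIC))
hs=cv2.cvtColor(im,cv2.COLOR_BGR2HSV);m=(hs[...,1]>110)&(hs[...,0]>15)&(hs[...,0]<35);m[:240]=0;m[270:]=0;m[:,:270]=0;m[:,300:]=0
ys,xs=np.nonzero(m)
A=np.array([dang(cam,(xs[ys==y].mean(),y),.003) for y in np.unique(ys) if (ys==y).sum()>=4])
L=[]
for y in range(212,237):
    w=np.clip(im[y,276:295].mean(1)-100,0,None)
    if w.sum()>60:L.append(((w*np.arange(276,295)).sum()/w.sum(),y))
B=np.array([dang(cam,r,.047) for r in L]);v=np.linalg.svd(B-B.mean(0))[2][0];v*=np.sign(v@[1,1])
ctr=np.array([-.0001,.0004]);print('arrow',pol(A.mean(0)-ctr),'nose dir',pol(v),'tip',pol(B[-1]-ctr),L[::6])
E
```

```text
phi 121.91 tilt 0.27
dial xyz of tcp axis -0.0005 -0.0008 0.2867
F dial [np.float64(-0.3), np.float64(-0.6), np.float64(-0.2)] M [np.float64(0.09), np.float64(0.31), np.float64(-0.05)] q [ 40.8  15.9 -45.7 120.5  51.1  37.6  42.4] t 14.025 op 0.864
arrow (np.float64(32.4), np.float64(49.2)) nose dir (np.float64(33.4), np.float64(1000.0)) tip (np.float64(32.5), np.float64(9.6)) [(np.float64(283.81889763779526), 212), (np.float64(283.98990825688077), 218), (np.float64(284.0998278829604), 224), (np.float64(284.3021235521236), 230), (np.float64(284.3523898781631), 236)]
```

View pics/w7c.png

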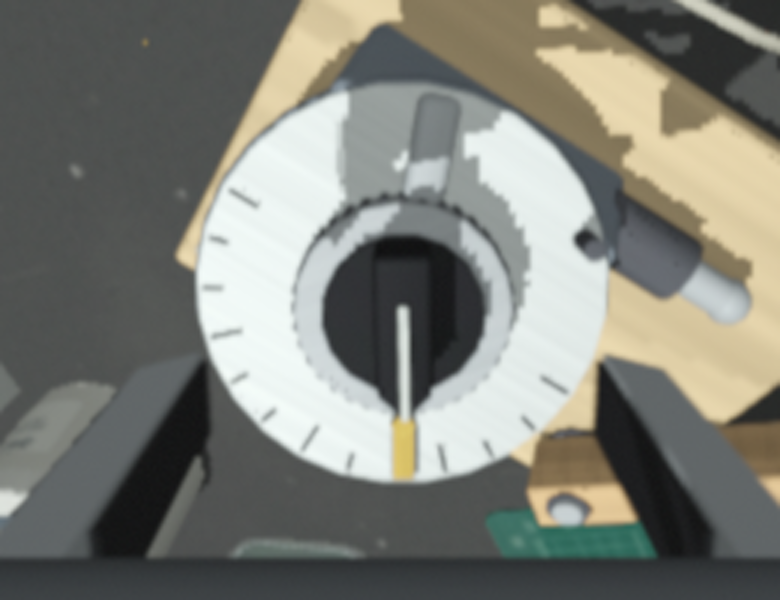

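Call:
{"name": "send_rows", "arguments": {"commands": [-0.01,0.008,0,0,0,0.05,0.1,-0.01,0.008,0.1,0,0,0.104,0.1,-0.01,0.008,0.3,0,0,0.104,0.1,-0.01,0.008,0.5,0,0,0.104,0.1,-0.01,0.008,0.7,0,0,0.104,0.1,-0.01,0.008,0.82,0,0,0.104,0.1,-0.01,0.008,0.82,0,0,0.104,0.1], "squeeze": 30}}

```text
clock: 14.95
tcp_pos: [0.5198, -0.0926, 0.2684]
tool_rot: [[-0.866, 0.353, 0.355], [0.261, 0.923, -0.282], [-0.427, -0.152, -0.891]]
ft_force: [0.0, -0.5, -0.1]
opening: 0.897
```

```bash
python3 st.py
```

```text
phi 110.0 tilt 0.23
dial xyz of tcp axis -0.0005 0.0008 0.2036
F dial [np.float64(0.2), np.float64(-0.3), np.float64(-0.3)] M [np.float64(0.12), np.float64(0.33), np.float64(-0.01)] q [ 33.8  25.6 -36.6 119.3  65.4  33.6  19.3] t 14.95 op 0.897
```

Call:
{"name": "send_rows", "arguments": {"commands": [0,0,0,0,0,0,0.3,0,0,0,0,0,0,0.4,0,0,0,0,0,0,0.6,0,0,0,0,0,0,0.6,0,0,0,0,0,0,0.6]}}

```text
clock: 15.58
tcp_pos: [0.5197, -0.093, 0.2689]
tool_rot: [[-0.865, 0.354, 0.355], [0.261, 0.923, -0.284], [-0.428, -0.153, -0.891]]
ft_force: [-3.1, -2.0, 5.0]
opening: 0.654
```

Call:
{"name": "send_rows", "arguments": {"commands": [0,0,0,0,0,0.05,0.6,0,0,0,0,0,0.1,0.6,0,0,0,0,0,0.15,0.6,0,0,0,0,0,0.2,0.6,0,0,0,0,0,0.25,0.6,0,0,0,0,0,0.3,0.6,0,0,0,0,0,0.35,0.6,0,0,0,0,0,0.39,0.6]}}

```text
clock: 16.58
tcp_pos: [0.5197, -0.093, 0.269]
tool_rot: [[-0.364, 0.861, 0.355], [0.836, 0.47, -0.283], [-0.411, 0.194, -0.891]]
ft_force: [5.0, -1.9, -7.0]
opening: 0.656
```

```bash
python3 st.py
```

```text
phi 65.13 tilt 0.2
dial xyz of tcp axis -0.0001 0.0004 0.2041
F dial [np.float64(1.4), np.float64(1.7), np.float64(-8.5)] M [np.float64(0.54), np.float64(0.22), np.float64(0.23)] q [ 28.8  24.1 -30.5 119.5  62.4  31.2 -23.7] t 16.575 op 0.656
```

Call:
{"name": "send_rows", "arguments": {"commands": [0,0,0,0,0,0.015,0.6,0,0,0,0,0,0.03,0.6,0,0,0,0,0,0.045,0.6,0,0,0,0,0,0.05,0.6]}}

```text
clock: 17.08
tcp_pos: [0.5197, -0.093, 0.269]
tool_rot: [[-0.277, 0.893, 0.355], [0.879, 0.385, -0.283], [-0.389, 0.234, -0.891]]
ft_force: [5.9, -0.6, -7.4]
opening: 0.649
```

```bash
python3 st.py
```

```text
phi 59.42 tilt 0.21
dial xyz of tcp axis -0.0001 0.0004 0.2041
F dial [np.float64(1.0), np.float64(3.2), np.float64(-8.9)] M [np.float64(0.48), np.float64(0.17), np.float64(0.17)] q [ 28.1  24.  -29.7 119.5  62.   30.9 -29.1] t 17.075 op 0.649
```

Call:
{"name": "send_rows", "arguments": {"commands": [0,0,0,0,0,0.01,0.6,0,0,0,0,0,0.02,0.6,0,0,0,0,0,0.03,0.6,0,0,0,0,0,0.03,0.6]}}

```text
clock: 17.58
tcp_pos: [0.5196, -0.0926, 0.2689]
tool_rot: [[-0.224, 0.908, 0.355], [0.9, 0.333, -0.282], [-0.375, 0.256, -0.891]]
ft_force: [3.5, 1.1, -6.6]
opening: 0.653
```

```bash
python3 st.py
```

```text
phi 56.06 tilt 0.23
dial xyz of tcp axis -0.0004 0.0006 0.2042
F dial [np.float64(-1.2), np.float64(3.1), np.float64(-6.8)] M [np.float64(0.65), np.float64(0.97), np.float64(1.21)] q [ 27.7  23.9 -29.2 119.5  61.7  30.7 -32.3] t 17.575 op 0.653
```

Call:
{"name": "send_rows", "arguments": {"commands": [0,0,0,0,0,0,0.25,0,0,0,0,0,0,0.12,0,0,-0.1,0,0,0,0.12,0,0,-0.4,0,0,0,0.12,0,0,-0.8,0,0,0,0.12,0,0,-0.95,0,0,0,0.12,0,0,-0.95,0,0,0,0.12]}}

```text
clock: 18.45
tcp_pos: [0.4856, -0.0656, 0.3549]
tool_rot: [[-0.223, 0.907, 0.357], [0.899, 0.333, -0.283], [-0.376, 0.258, -0.89]]
ft_force: [0.4, -0.1, -0.6]
opening: 0.879
```

```bash
python3 st.py; python3 - <<'E'
from h import *
s=observe();im=cams.camera('wrist')[:,:,::-1].copy();cv2.imwrite('pics/w8.png',im)
np.savez("w8.npz",p=s["tcp_pos"],R=s["tool_rot"]);cam=wcam(s)
cv2.imwrite('pics/w8c.png',cv2.resize(im[0:330,120:560],(800,600),interpolation=cv2.INTER_CUBIC))
for n,p in dict(lug=d.pt(.06,150,.016),post=d.pt(.056,139,.018),nose=d.pt(.022,32.3,.047),arrow=d.pt(.038,32.3,.003)).items(): print(n,((proj(cam,p)[0]-[120,0])/.55).round(0))
E
```

```text
phi 56.05 tilt 0.29
dial xyz of tcp axis -0.0001 0.0003 0.3005
F dial [np.float64(0.1), np.float64(0.2), np.float64(-0.7)] M [np.float64(0.05), np.float64(0.3), np.float64(-0.03)] q [ 33.3  12.4 -37.2 120.6  44.8  36.2 -18.6] t 18.45 op 0.879
lug [286. 254.]
post [310. 263.]
nose [341. 415.]
arrow [362. 400.]
```

View pics/w8c.png

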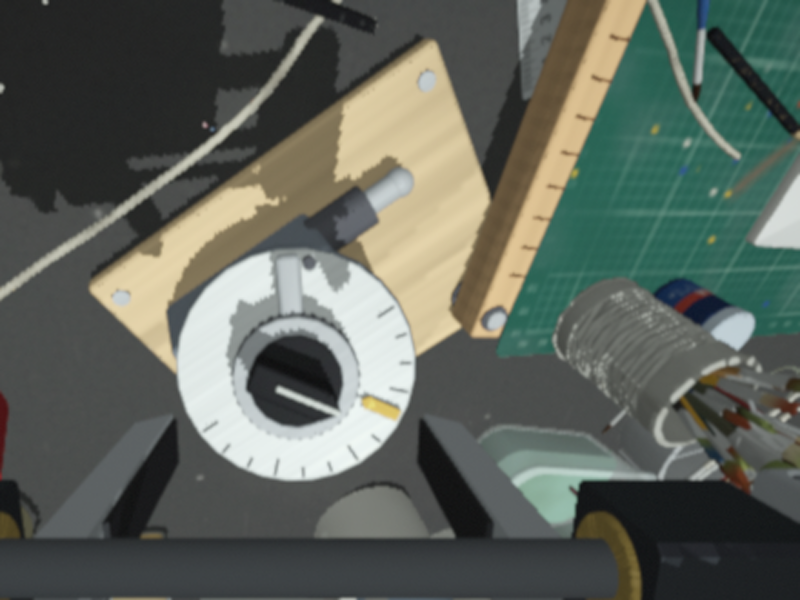

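```bash
cat > fence.py <<'E'
from h import *
z=np.load("w8.npz");cam=wcam(dict(tcp_pos=z["p"],tool_rot=z["R"]));f=lambda u:(np.array(u)+.5)*.55-.5+[120,0]
J=lambda p:np.array([(p-d.c)@d.x,(p-d.c)@d.dy]);W=lambda j:d.c*[1,1,0]+j[0]*d.x+j[1]*d.dy
P=J(onz(cam,f((494,320)),.053));B=J(onz(cam,f((401,181)),.037))
e1,e2=J(onz(cam,f((577,1)),.052)),J(onz(cam,f((486,280)),.052))
v=e1-e2;sw=np.arctan2(v[1],-v[0])
r=B-P;D=np.hypot(*r);a=np.arctan2(r[1],-r[0])   # ball bearing in swing sense
sc=a+np.arcsin(.019/D)
if __name__=="__main__":
    print('pin',P.round(4),'ball',B.round(4),'swing now',sw.round(3),'contact swing',sc.round(4))
    mid=lambda s,l,o:P+l*np.array([-np.cos(s),np.sin(s)])+o*np.array([np.sin(s),np.cos(s)])
    st=mid(sw,.165,.011+.018+.022);en=mid(sc,.165,.019)
    print('start',W(st).round(4),'end',W(en).round(4),'edge check',J(onz(cam,f((640,1)),.052)).round(3))
    for u in((590,300),(640,440),(700,300)):print('cup',J(onz(cam,f(u),.02)).round(3))
    s=observe();ty=d.x
    for sg in(1,-1):
        Rg=np.c_[np.cross(sg*ty,[0,0,-1]),sg*ty,[0,0,-1]];print('turn',np.degrees(R.from_matrix(np.array(s["tool_rot"]).T@Rg).magnitude()))
    Rg=np.c_[np.cross(ty,[0,0,-1]),ty,[0,0,-1]]
    q=W(st);q[2]=.34;chain(q,Rg,2)
E
python3 fence.py
```

```text
pin [0.0812 0.1133] ball [-0.0289  0.1007] swing now 0.64 contact swing 0.0583
start [0.7345 0.0577 0.    ] end [0.6167 0.0104 0.    ] edge check [-0.044  0.231]
cup [0.151 0.193]
cup [0.361 0.208]
cup [0.22  0.277]
turn 61.80536133572484
turn 125.58822880328009
[0.304 1.316 0.33 ] [0.1089 0.0568 0.2401] deg 30.9
[0.867 1.08  0.131] [0.1089 0.0568 0.2401] deg 30.9
```

```bash
python3 - <<'E'
from fence import *
mid=lambda s,l,o:P+l*np.array([-np.cos(s),np.sin(s)])+o*np.array([np.sin(s),np.cos(s)])
q=W(mid(sw,.165,.051));q[2]=.34;ty=d.x
chain(q,np.c_[np.cross(ty,[0,0,-1]),ty,[0,0,-1]],3)
E
```

```text
[0.203 0.877 0.22 ] [0.0726 0.0379 0.16  ] deg 20.6
[0.46  0.795 0.123] [0.0726 0.0379 0.16  ] deg 20.6
[0.683 0.624 0.062] [0.0726 0.0379 0.16  ] deg 20.6
```

Call:
{"name": "send_rows", "arguments": {"commands": [0.07,0.29,0.07,0.024,0.013,0.053,0.4,0.14,0.58,0.14,0.048,0.025,0.106,0.8,0.203,0.877,0.22,0.073,0.038,0.16,1], "squeeze": 20}}

```text
clock: 18.88
tcp_pos: [0.5695, -0.0245, 0.3482]
tool_rot: [[0.063, 0.976, 0.208], [0.972, -0.013, -0.235], [-0.226, 0.217, -0.95]]
ft_force: [-0.0, -0.4, -0.4]
opening: 0.595
```

Call:
{"name": "send_rows", "arguments": {"commands": [0.15,0.27,0.04,0.024,0.013,0.053,1,0.31,0.53,0.08,0.048,0.025,0.106,1,0.46,0.795,0.123,0.073,0.038,0.16,1]}}

```text
clock: 19.25
tcp_pos: [0.6535, 0.0166, 0.3418]
tool_rot: [[0.363, 0.928, 0.08], [0.927, -0.351, -0.134], [-0.097, 0.123, -0.988]]
ft_force: [0.2, 0.7, 0.6]
opening: 0.277
```

Call:
{"name": "send_rows", "arguments": {"commands": [0.23,0.21,0.02,0.024,0.013,0.053,1,0.45,0.42,0.04,0.048,0.025,0.106,1,0.683,0.624,0.062,0.073,0.038,0.16,1,0.683,0.624,0.062,0.073,0.038,0.16,1]}}

```text
clock: 19.75
tcp_pos: [0.7376, 0.058, 0.3341]
tool_rot: [[0.636, 0.772, -0.01], [0.772, -0.636, 0.004], [-0.003, -0.01, -1.0]]
ft_force: [-0.3, 0.2, 0.2]
opening: 0.007
```

```bash
python3 - <<'E'
from fence import *
mid=lambda s,l,o:P+l*np.array([-np.cos(s),np.sin(s)])+o*np.array([np.sin(s),np.cos(s)])
q=W(mid(sw,.165,.051));ty=d.x;Rg=np.c_[np.cross(ty,[0,0,-1]),ty,[0,0,-1]]
s=observe();print(np.round(s["joints"],1),s["opening"])
for h in(.34,.229):q[2]=h;chain(q,Rg,1)
im=cams.camera("scene")[:,:,::-1];a=cv2.resize(im[100:300,140:340],(600,600),interpolation=cv2.INTER_CUBIC);cv2.imwrite("pics/s9.png",a)
E
```

```text
[ 12.7  43.4 -32.9  75.9  23.3  68.  -61.3] 0.007042933286133952
[-0.013 -0.007 -0.059] [-0.0051  0.0014 -0.0043] deg 0.8
[-0.01   0.004  1.051] [-0.0051  0.0014 -0.0043] deg 0.8
```

Call:
{"name": "send_rows", "arguments": {"commands": [-0.01,0,0.25,-0.005,0.001,-0.004,1,-0.01,0,0.5,-0.005,0.001,-0.004,1,-0.01,0,0.7,-0.005,0.001,-0.004,1,-0.01,0,0.85,-0.005,0.001,-0.004,1,-0.01,0,1,-0.005,0.001,-0.004,1,-0.01,0,1,-0.005,0.001,-0.004,1]}}

```text
clock: 20.55
tcp_pos: [0.7351, 0.057, 0.2335]
tool_rot: [[0.628, 0.778, -0.002], [0.778, -0.628, -0.002], [-0.002, -0.0, -1.0]]
ft_force: [0.0, 0.5, 0.9]
opening: 0.003
```

```bash
cat > fp.py <<'E'
from fence import *
mid=lambda s,l,o:P+l*np.array([-np.cos(s),np.sin(s)])+o*np.array([np.sin(s),np.cos(s)])
s=observe();Rt=np.array(s["tool_rot"]);p=np.array(s["tcp_pos"]);F=np.array(s["ft_force"])
en=mid(sc,.165,.019);j=J(p);tip=p+.19*Rt[:,2]
print('t',s["clock"],'tip jig',J(tip).round(4),'z',tip[2].round(3),'end',en.round(4),'F jig',(F@d.x).round(2),(F@d.dy).round(2),F[2].round(2))
q=W(en);q=q+(p-tip)*[1,1,0];q[2]=p[2];print('to end in tool shares',(Rt.T@(q-p)/.1).round(3))
E
python3 fp.py; python3 - <<'E'
from h import *
im=cams.camera("scene")[:,:,::-1];a=cv2.resize(im[110:290,160:340],(600,600),interpolation=cv2.INTER_CUBIC);cv2.imwrite("pics/s10.png",a)
E
```

```text
t 20.55 tip jig [-0.0198  0.2521] z 0.043 end [-0.0808  0.1427] F jig -0.28 0.4 0.9
to end in tool shares [-1.093 -0.612  0.003]
```

View pics/s10.png

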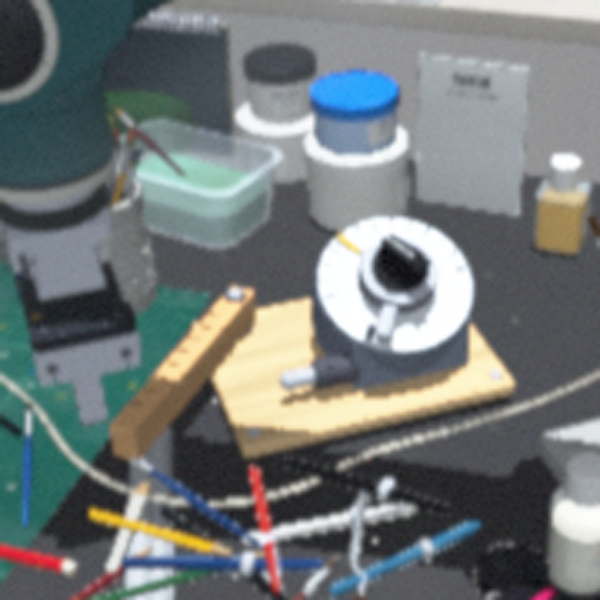

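Call:
{"name": "send_rows", "arguments": {"commands": [-0.1,-0.06,0.02,0,0,0,1,-0.2,-0.12,0.04,0,0,0,1,-0.3,-0.17,0.04,0,0,0,1,-0.4,-0.23,0.04,0,0,0,1,-0.52,-0.29,0.04,0,0,0,1,-0.64,-0.36,0.04,0,0,0,1,-0.76,-0.43,0.04,0,0,0,1,-0.88,-0.5,0.04,0,0,0,1]}}

```text
clock: 21.6
tcp_pos: [0.6403, 0.0196, 0.2306]
tool_rot: [[0.628, 0.778, -0.0], [0.778, -0.628, -0.002], [-0.002, 0.001, -1.0]]
ft_force: [0.0, 0.1, 0.2]
opening: 0.004
```

```bash
python3 fp.py; python3 - <<'E'
from fp import *
cams_=[(n,cams.camera(n)[:,:,::-1]) for n in("scene","side")]
for n,im in cams_:cv2.imwrite(f"pics/{n}11.png",im)
# wood fence end check: sample colour at expected fence end top for the swing implied by contact
E
```

```text
t 21.6 tip jig [-0.0697  0.1635] z 0.041 end [-0.0808  0.1427] F jig -0.03 0.09 0.22
to end in tool shares [-0.208 -0.111  0.   ]
t 21.6 tip jig [-0.0697  0.1635] z 0.041 end [-0.0808  0.1427] F jig -0.03 0.09 0.22
to end in tool shares [-0.208 -0.111  0.   ]
```

Call:
{"name": "send_rows", "arguments": {"commands": [-0.05,-0.03,0,0,0,0,1,-0.1,-0.06,0,0,0,0,1,-0.15,-0.09,0,0,0,0,1,-0.15,-0.09,0,0,0,0,1]}}

```text
clock: 22.2
tcp_pos: [0.6233, 0.0131, 0.2306]
tool_rot: [[0.629, 0.778, -0.001], [0.778, -0.629, -0.002], [-0.003, 0.0, -1.0]]
ft_force: [0.0, -0.2, 0.1]
opening: 0.005
```

Call:
{"name": "send_rows", "arguments": {"commands": [-0.01,-0.005,0,0,0,0,1,-0.01,-0.005,0,0,0,0,1]}}

```text
clock: 22.45
tcp_pos: [0.6224, 0.0126, 0.2306]
tool_rot: [[0.629, 0.778, -0.002], [0.778, -0.629, -0.002], [-0.003, 0.0, -1.0]]
ft_force: [-0.0, -0.0, -0.6]
opening: 0.009
```

Call:
{"name": "send_rows", "arguments": {"commands": [-0.01,-0.005,0,0,0,0,1,-0.01,-0.005,0,0,0,0,1]}}

```text
clock: 22.7
tcp_pos: [0.6213, 0.0122, 0.2306]
tool_rot: [[0.629, 0.778, -0.001], [0.778, -0.629, -0.002], [-0.003, 0.0, -1.0]]
ft_force: [0.5, -0.4, 0.2]
opening: 0.004
```

```bash
python3 fp.py
```

```text
t 22.7 tip jig [-0.0799  0.1456] z 0.041 end [-0.0808  0.1427] F jig 0.59 0.01 0.18
to end in tool shares [-0.029 -0.01   0.   ]
```

Call:
{"name": "send_rows", "arguments": {"commands": [-0.006,0,0,0,0,0,1,-0.006,0,0,0,0,0,1]}}

```text
clock: 22.95
tcp_pos: [0.6209, 0.0117, 0.2306]
tool_rot: [[0.629, 0.778, -0.002], [0.778, -0.629, -0.002], [-0.003, 0.0, -1.0]]
ft_force: [-0.7, 0.9, -0.0]
opening: 0.004
```

Call:
{"name": "send_rows", "arguments": {"commands": [-0.006,0,0,0,0,0,1,-0.006,0,0,0,0,0,1]}}

```text
clock: 23.2
tcp_pos: [0.6205, 0.0112, 0.2306]
tool_rot: [[0.629, 0.778, -0.002], [0.778, -0.629, -0.002], [-0.003, 0.0, -1.0]]
ft_force: [-0.2, 1.0, 0.0]
opening: 0.004
```

```bash
python3 fp.py; python3 - <<'E'
from h import *
for n in("scene","side"):cv2.imwrite(f"pics/{n}12.png",cams.camera(n)[:,:,::-1])
E
```

```text
t 23.2 tip jig [-0.0799  0.1443] z 0.041 end [-0.0808  0.1427] F jig -0.77 0.63 0.05
to end in tool shares [-0.017 -0.009  0.   ]
```

Call:
{"name": "send_rows", "arguments": {"commands": [-0.006,0,0,0,0,0,1,-0.006,0,0,0,0,0,1]}}

```text
clock: 23.55
tcp_pos: [0.6201, 0.0107, 0.2306]
tool_rot: [[0.629, 0.778, -0.002], [0.778, -0.629, -0.002], [-0.003, 0.0, -1.0]]
ft_force: [-0.3, 0.2, -0.6]
opening: 0.008
```

Call:
{"name": "send_rows", "arguments": {"commands": [-0.006,0,0,0,0,0,1,-0.006,0,0,0,0,0,1]}}

```text
clock: 23.8
tcp_pos: [0.6197, 0.0102, 0.2306]
tool_rot: [[0.629, 0.778, -0.002], [0.778, -0.629, -0.002], [-0.003, 0.0, -1.0]]
ft_force: [0.3, 0.9, 0.2]
opening: 0.005
```

Call:
{"name": "send_rows", "arguments": {"commands": [-0.005,0,0,0,0,0,1,-0.005,0,0,0,0,0,1]}}

```text
clock: 24.05
tcp_pos: [0.6194, 0.0098, 0.2306]
tool_rot: [[0.629, 0.778, -0.002], [0.778, -0.629, -0.002], [-0.003, 0.0, -1.0]]
ft_force: [-0.6, 0.6, -0.8]
opening: 0.007
```

```bash
python3 fp.py
```

```text
t 24.05 tip jig [-0.0799  0.1425] z 0.041 end [-0.0808  0.1427] F jig -0.89 0.08 -0.77
to end in tool shares [ 0.001 -0.009 -0.   ]
```

Call:
{"name": "send_rows", "arguments": {"commands": [-0.005,0,0,0,0,0,1,-0.005,0,0,0,0,0,1]}}

```text
clock: 24.3
tcp_pos: [0.6191, 0.0096, 0.2306]
tool_rot: [[0.629, 0.778, -0.001], [0.778, -0.629, -0.002], [-0.003, 0.0, -1.0]]
ft_force: [1.0, 2.4, -0.1]
opening: 0.009
```

Call:
{"name": "send_rows", "arguments": {"commands": [-0.005,0,0,0,0,0,1,-0.005,0,0,0,0,0,1]}}

```text
clock: 24.55
tcp_pos: [0.6189, 0.0093, 0.2306]
tool_rot: [[0.629, 0.778, -0.001], [0.778, -0.629, -0.002], [-0.002, 0.0, -1.0]]
ft_force: [2.7, 2.0, -1.9]
opening: 0.005
```

Call:
{"name": "send_rows", "arguments": {"commands": [-0.005,0,0,0,0,0,1,-0.005,0,0,0,0,0,1]}}

```text
clock: 24.8
tcp_pos: [0.6186, 0.009, 0.2307]
tool_rot: [[0.629, 0.778, -0.001], [0.778, -0.629, -0.002], [-0.002, 0.0, -1.0]]
ft_force: [2.6, 3.6, -3.5]
opening: 0.003
```

```bash
python3 fp.py
```

```text
t 24.8 tip jig [-0.08    0.1417] z 0.041 end [-0.0808  0.1427] F jig -0.25 4.42 -3.54
to end in tool shares [ 0.01  -0.008 -0.   ]
```

Call:
{"name": "send_rows", "arguments": {"commands": [0.02,0,0,0,0,0,1,0.1,0,0,0,0,0,1,0.3,0,0,0,0,0,1,0.4,0,-0.2,0,0,0,1,0.4,0,-0.5,0,0,0,1,0.4,0,-0.9,0,0,0,1,0.4,0,-0.9,0,0,0,1]}}

```text
clock: 25.68
tcp_pos: [0.645, 0.0418, 0.3237]
tool_rot: [[0.628, 0.778, 0.004], [0.778, -0.628, -0.001], [0.002, 0.004, -1.0]]
ft_force: [0.3, -0.0, 0.2]
opening: 0.004
```

```bash
python3 - <<'E'
from fence import *
s=observe();print(np.round(s["ft_force"],1),s["clock"],np.round(s["tcp_pos"],3))
for n in("scene","side"):
    im=cams.camera(n)[:,:,::-1];cv2.imwrite(f"pics/{n}13.png",im);old=cv2.imread(f"pics/{n}12.png")
    c=fcam(n);u,v=proj(c,d.pt(0,0,.04))[0].astype(int);A=im[v-10:v+11,u-12:u+13].astype(float);B0=old[v-10:v+11,u-12:u+13].astype(float)
    print(n,'knob patch diff',np.abs(A-B0).mean().round(2),'shift',np.round(cv2.phaseCorrelate(A.mean(2),B0.mean(2)),2) if 0 else '')
    # fence top seen against prediction: colour at fence-top midline and just outside, at predicted contact swing
    t=np.array([-np.cos(sc),np.sin(sc)]);nn=np.array([np.sin(sc),np.cos(sc)])
    prof=[]
    for o in np.arange(-.03,.031,.003):
        q=[]
        for l in(.12,.14,.16,.175):
            w=W(P+l*t+o*nn);w[2]=.052;x,y=proj(c,w)[0];q.append(cv2.getRectSubPix(im,(1,1),(float(x),float(y)))[0,0].astype(int))
        q=np.mean(q,0);prof.append(int(q[2]-q[0]))
    print('R-B across fence -30..30mm',prof)
E
```

```text
[ 0.3 -0.   0.2] 25.675 [0.645 0.042 0.324]
scene knob patch diff 1.75 shift 
R-B across fence -30..30mm [38, 41, 43, 42, 40, 47, 67, 74, 76, 80, 83, 80, 78, 71, 52, 51, 63, 57, 56, 60, 62]
side knob patch diff 8.59 shift 
R-B across fence -30..30mm [28, 29, 30, 33, 39, 49, 65, 80, 84, 80, 79, 77, 73, 66, 54, 47, 47, 46, 45, 44, 42]
```

```bash
python3 - <<'E'
from ang import *
z=np.load("w8.npz");cam=wcam(dict(tcp_pos=z["p"],tool_rot=z["R"]));im=cv2.imread("pics/w8.png");hs=cv2.cvtColor(im,cv2.COLOR_BGR2HSV)
f=lambda u:(np.array(u)+.5)*.55-.5+[120,0]
x0,y0=f((380,406)).astype(int);m=(hs[...,1]>110)&(hs[...,0]>15)&(hs[...,0]<35)
ys,xs=np.nonzero(m[y0-14:y0+14,x0-16:x0+16]);A=dang(cam,(xs.mean()+x0-16,ys.mean()+y0-14),.003)
L=[]
for u in np.arange(f((282,0))[0],f((330,0))[0],1):
    x=int(round(u));yc=f((0,390+(( (x+.5-120)/.55)-278)*24/62))[1];y=np.arange(int(yc)-4,int(yc)+5);w=np.clip(im[y,x].mean(1)-100,0,None)
    if w.sum()>60:L.append((x,(w*y).sum()/w.sum()))
B=np.array([dang(cam,r,.047) for r in L]);v=np.linalg.svd(B-B.mean(0))[2][0];v*=np.sign(v@[1,1])
print('arrow',pol(A),'nose dir',pol(v),'tip',pol(B[-1]),len(xs),len(L))
print('dial ticks',[pol(dang(cam,f(u),0)) for u in((386,312),(400,362),(209,444),(244,455),(330,464))])
E
```

```text
arrow (np.float64(33.0), np.float64(49.5)) nose dir (np.float64(33.0), np.float64(1000.0)) tip (np.float64(32.6), np.float64(17.5)) 104 27
dial ticks [(np.float64(88.5), np.float64(55.8)), (np.float64(60.1), np.float64(55.5)), (np.float64(-81.6), np.float64(61.2)), (np.float64(-63.2), np.float64(54.5)), (np.float64(-13.3), np.float64(56.5))]
```

Nose 32.6–33.0° against arrow 33.0°: they agree. The lug sits at the post, the fence is at the ball, and the robot is clear.

```bash
python3 -c "
from bench import ticket
print(ticket.job_done())"
```

```text
the job is handed in; nothing more can be done
None
```

The job is done and handed in at about 26 s.

**What I did**
- I turned the lock ring about 50° anticlockwise.
- I turned the knob about 77° anticlockwise, then regripped it for a correction of just over 1°.
- I turned the ring clockwise until the torque rose from 0.2 to 1.2 N m, with the lug at the post.
- I pushed the fence in with closed fingers until the force rose to about 4.4 N, then drew back and up clear of everything.

**Last checks**
- **Knob:** after locking, the nose read 32.6–33.0° against the arrow at 33.0°. An earlier picture suggested up to 1° difference.
- **Lock ring:** the lug is seen against the post.
- **Fence:** it sits within a millimetre or two of the contact swing I had predicted, and the contact force came there too. The fixed cameras' colour profiles agree.
- **Knob after the fence push:** the scene camera shows no change (difference 1.8). The side camera differed more (8.6). I put that down to the arm's shadow and did not check it further, because I had used all 12 picture views.

**One slip:** on the knob regrip the fingers caught the skirt edge (wrist force about 58 N). I opened them, raised the gripper and gripped again. The next picture showed the knob had not moved.

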